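# Queue the specimens from the case in a neat row on the shelf

### The arm

A 7-joint arm with a two-finger parallel gripper is mounted at the origin on the work surface. World frame = base frame: x ahead of the robot, y to its left, z up, the work surface at z = 0. Lengths are in m, angles in degrees, forces in N, time in s.
With the tool pointing down it reaches from about 0.4 to 0.85 m from the base axis. Payload 4.4 kg.
Tool frame: the origin (TCP) lies where the fingers leave the gripper's body, on its centre line; the fingertips stand tip_reach ahead of it and the grasp point (between the pads) lies 78 mm ahead of it (tip_reach is the distance from the TCP to the fingertips, in m); z points along the fingers, y is the line along which they close (so a half turn about z gives the same grasp; the last joint's range is limited). The gripper opens to 94 mm and grips with 3 to 60 N. Pads are 16 mm wide; open, the fingers measure 119 mm over their backs; the gripper's body (75 mm by 177 mm) begins 78 mm behind the grasp point.
Start: joints at [70.829, 36.005, 2.206, 86.941, -1.547, 57.084, -1.146], TCP at [0.173, -0.627, 0.303] pointing down, gripper open.
Joint ranges: [-175.42, 175.42], [-21.48, 121.26], [-71.46, 75.88], [10.55, 141.38], [-63.04, 243.04], [13.31, 113.54], [-168.57, 168.57]. Speed limits (degrees/s): [147.25, 147.25, 180, 180, 180, 180, 180].

### API

Orientations are given as a 3x3 rotation matrix whose columns are the frame's x, y, z axes.
In Python, from cell import * gives the robot as it stands.
- The arm moves only by the tool move_arm, never from a script. Its argument "series" is a list of rows, each a list of 3 entries, a list of its own where there are three numbers: the shift along the world's x, y, z scaled (see below), then the turn, a rotation vector about the world's x, y, z scaled (see below), then the opening, from -1 (shut) to 1 (fully open). A call has 1 to 5 rows; each row shifts and turns the commanded pose from where the row before left it; what a row does not reach is not made up. The controller multiplies each number of a shift by 0.15 m and each number of a turn by 60 degrees. A row lasts 1/12 s, in which the tool goes at most 41.7 mm and 7.16 degrees, less where a joint would pass 70% of its speed; a pose out of reach is approached as far as the arm can. A call with a number of a shift or a turn outside -1 to 1 is refused whole. A call with a gripper value outside its range is refused whole. The fingers move at their own pace and stop on an object; "grip_force" is the grip in N (left out, the last holds). Time passes only in rows, so rows that do not move let the fingers close. It gives the time, the measured TCP pose, the force, the opening and the grip force at its end, in the units of the state.
- state(): the state, without advancing time (a new reading comes with each control period).
- grab_frame(name): name is "scene" or "top" or "wrist"; returns a dict with "color" (384x512x3 uint8, red, green, blue), "intrinsics" (3x3 intrinsics, pixels), "distortion" ([k1, k2, p1, p2, k3] as OpenCV has them; the pictures are not rectified), "R" (3x3) and "t" (3): a world point X has camera coordinates R X + t. Camera axes: x right, y down, z forward; pixel columns grow to the right and rows downward; lengths in m; the calibration is good to about 2 mm. A picture is of the moment at which its call begins. There is no depth.
- finish_job(): hands the job in; it is judged then, once.
The state is a dict: "time_s": time; "joints": joint angles; "qvel": joint speeds; "joint_efforts": joint torques, N m; "eef_pos": TCP position; "ee_rot": TCP orientation; "wrist_force": force on the tool from outside, world axes, zero at the start; "torque": the same for the moment, N m; "opening": opening from 0.0 (shut) to 1.0 (fully open); "finger_force": force on a finger pad.
Only numpy, scipy, OpenCV 4.12 (cv2) and the standard library are available. Lean on these libraries where they do the work, as an engineer would, in place of code of your own. Each camera call takes 0.05 s, during which the arm holds its last target. There are 200 camera calls.

### The job

Lever the grey specimen case's blue lid open with the blade of the red-handled tool (not with the fingers) and swing it right over so that it stays open, then lay the tool back on its black mat. Take the orange and the blue specimen out of the case and set them down upright, without dropping them, on the white shelf next to the green one, to make one neat straight side-by-side row in the order green, orange, blue: all facing the same way as the green one, front faces in line, neighbours no more than about 20 mm apart. Leave the green specimen and the brass weight where they stand.

Things in the scene. Friction and masses are not known exactly. Their poses are not given: they have to be found in the camera images.
- case: grey open-topped specimen case fixed to the bench, outer 152 (x) x 212 (y) x 96 (z) mm, walls and floor 6 mm, with a blue hinged lid on it. Origin: centre of its underside, z up. Its opening front is the -x side (small blue label on it), the hinge runs along y at the top of the +x side. The two specimens stand inside, side by side along y, tops 10 mm below the rim.
- lid (a joint): angle of the lid (rad), a blue panel with a grey inlay, 168 x 212 x 6 mm, 0.2 kg, no handle: 0 closed, grows as it opens; it falls shut if let go below about 1.5 and falls over to its stop at 1.9, where it stays, beyond about 1.6
- lid_lip (a point): middle of the lower edge of the lid's free front lip, 168 mm from the hinge line (turns with the lid). Closed, the lid's underside is 96 mm above the bench and overhangs the case's front wall by 16 mm: the lip to lever under. The hinge line is at x +76 mm, z 96 mm in the case's frame.
- tool: blade tool: red handle 110 x 20 x 26 mm (x, y, z), with a flat steel blade 32 mm wide and 3 mm thick that points along its +x, at half the handle's height; 0.12 kg. Origin: centre of the handle's underside; z up. The handle reaches x -55 to +55 mm, the blade on to x +145 mm. It lies on the mat.
- blade_tip (a point): middle of the blade's front edge: x +145 mm, z 13 mm in the tool's frame, at half the blade's thickness
- mat: fixed black rubber mat for the tool, 250 (x) x 100 (y) x 3 (z) mm; origin: centre of its underside
- shelf: low white shelf fixed to the bench, board 160 (x) x 310 (y) mm, its top 50 mm above the origin, which is the centre of its underside on the bench; z up. Rows run along y. A rail 8 mm thick stands 14 mm above the board along the rear (+x) edge, its inner face at x +72 mm. Blue edge strip at the front (-x).
- green: specimen: upright sandwich block 44 (x) x 60 (y) x 80 (z) mm, about 0.28 kg, green core with a 5 mm aluminium sheet on each x face (grip there); from above a coloured strip between two metal edges. Origin: centre of its underside, z up; a half turn makes no difference. It stands near one end of the shelf (either end) and stays there; the free room is on its other side, towards the brass weight.
- orange: specimen: upright sandwich block 44 (x) x 60 (y) x 80 (z) mm, about 0.28 kg, orange core with a 5 mm aluminium sheet on each x face (grip there); from above a coloured strip between two metal edges. Origin: centre of its underside, z up; a half turn makes no difference. Starts upright in the case; goes next to the green one.
- blue: specimen: upright sandwich block 44 (x) x 60 (y) x 80 (z) mm, about 0.28 kg, blue core with a 5 mm aluminium sheet on each x face (grip there); from above a coloured strip between two metal edges. Origin: centre of its underside, z up; a half turn makes no difference. Starts upright in the case; goes next to the orange one, away from the green one.
- weight: brass calibration weight standing near the other end of the shelf, 42 mm in diameter, 68 mm tall with a knob, 0.5 kg. Origin: centre of its underside. About 0.16 m are free between it and the green specimen.
Things that resemble listed ones, but are neither listed nor needed, are in the scene too. Of the things that look like the tool, the smaller one is meant.

How it is judged:
By the outcome, as a careful person would: the job done as asked, in the order asked, and still so for the second after the job is handed in, with the robot touching nothing.
It also fails if it takes over 72 s, if anything falls off the work surface, if the arm or the gripper's body presses on something with over 40 N, if the wrist force passes 120 N, or if a joint passes its speed limit or range.

## Working session

There is one attempt and no reset: what is moved stays moved. The work goes in short steps, Python scripts to look and compute and a tool call to move; the robot and the scene stay as the last step left them, time stands still between calls to the robot, and variables do not carry over. Pictures are saved under pics/ and viewed, at most 10 in all, crops included, and the job is handed in when it is done.

Besides the shell and the picture viewer there is one more tool, called after "Emit:" as name([rows], argument=value, ...), one row to a line, values as JSON. move_arm: Moves the arm, as the interface text tells. Shifts and turns lie within -1 to 1; 1 stands for 0.15 m of shift or 60 degrees of turn. Its arguments: {"type":"object","properties":{"series":{"type":"array","items":{"type":"array"}},"grip_force":{"type":"number"}},"required":["series"]}

```bash
ls; mkdir -p pics; python3 - <<'E'
from cell import *
import cv2,numpy as np
s=state()
for k in s: print(k,np.round(s[k],3).tolist())
for n in("scene","top"):
    f=grab_frame(n); cv2.imwrite(f"pics/{n}0.png",f["color"][:,:,::-1]); print(n,np.round(f["intrinsics"],1).tolist(),f["distortion"],np.round(f["R"],3).tolist(),f["t"], -np.array(f["R"]).T@f["t"])
a=cv2.imread("pics/scene0.png");b=cv2.imread("pics/top0.png")
E
ls .
```

```text
pics
time_s 0.0
joints [70.83, 36.058, 2.203, 86.995, -1.546, 57.085, -1.147]
qvel [-0.059, 0.064, 0.059, -0.019, -0.047, 0.03, 0.024]
joint_efforts [-0.0, -54.974, 1.144, -18.664, -0.052, 0.024, 0.0]
eef_pos [0.173, -0.626, 0.302]
ee_rot [[0.964, 0.266, -0.001], [0.266, -0.964, 0.002], [-0.0, -0.002, -1.0]]
wrist_force [0.667, -0.234, -0.348]
torque [-0.012, 0.022, 0.002]
finger_force 0.0
opening 1.0
scene [[482.6, 0.0, 255.9], [0.0, 482.6, 192.2], [0.0, 0.0, 1.0]] [0.00046603 0.         0.         0.         0.        ] [[-0.875, 0.485, -0.017], [0.374, 0.652, -0.659], [-0.309, -0.583, -0.752]] [ 0.43939818 -0.14751871  1.68413568] [0.95943566 0.86495186 1.17579208]
top [[497.9, 0.0, 262.8], [0.0, 497.9, 184.2], [0.0, 0.0, 1.0]] [0.01378588 0.         0.         0.         0.        ] [[0.005, -1.0, 0.013], [-0.995, -0.007, -0.102], [0.102, -0.012, -0.995]] [0.036032   0.50473964 1.55400761] [0.34391136 0.05869609 1.59664642]
pics
```

View pics/scene0.png

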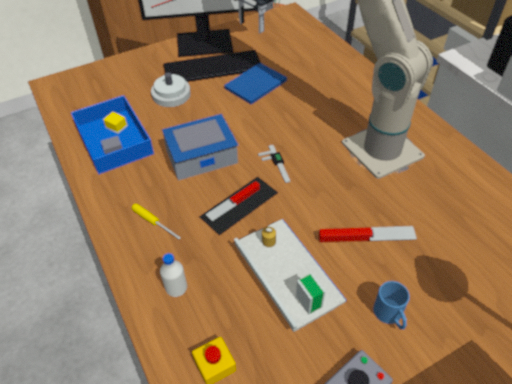

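View pics/top0.png

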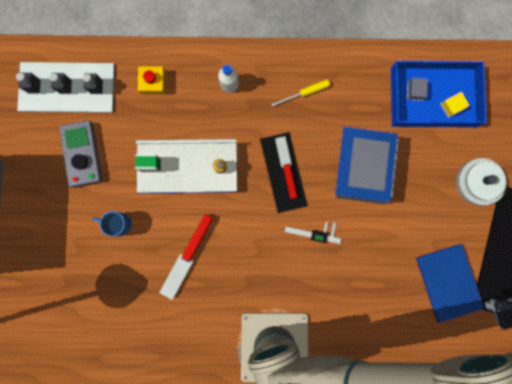

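The scene shows the following, with top-camera pixels:
- **Case:** lidded grey case with blue lid at (367,165). In the scene view its label is at (207,162), so the front faces about world +y.
- **Tool:** on the black mat at (285,172), blade pointing up in the image (+x).
- **Shelf:** white, at (187,166), with green at (147,162) and the brass weight at (219,166).

Lookalikes:
- **Tool:** small red on the mat (287,168), larger red tool (190,255), yellow screwdriver (302,92). I choose the smaller one on the mat.
- **Case:** blue open tray (438,93), blue pad (448,282), lidded case (367,165). I choose the lidded case.

```bash
cat > h.py <<'E'
from cell import *
import cv2, numpy as np
def rays(f,px):
    p=cv2.undistortPoints(np.float64(px).reshape(-1,1,2),f["intrinsics"],np.float64(f["distortion"])).reshape(-1,2)
    R=np.array(f["R"]); return -R.T@np.array(f["t"]), np.c_[p,np.ones(len(p))]@R
def onplane(f,px,z):
    c,d=rays(f,px); return c+d*((z-c[2])/d[:,2])[:,None]
def proj(f,X):
    return cv2.projectPoints(np.float64(X).reshape(-1,1,3),cv2.Rodrigues(np.float64(f["R"]))[0],np.float64(f["t"]),f["intrinsics"],np.float64(f["distortion"]))[0].reshape(-1,2)
def blobs(f,lo,hi,roi=None,amin=30):
    """HSV mask -> list of contours, big first; roi=(x0,y0,x1,y1)"""
    m=cv2.inRange(cv2.cvtColor(f["color"],cv2.COLOR_RGB2HSV),np.array(lo),np.array(hi))
    if roi: k=np.zeros_like(m); k[roi[1]:roi[3],roi[0]:roi[2]]=255; m&=k
    c=cv2.findContours(m,cv2.RETR_EXTERNAL,cv2.CHAIN_APPROX_NONE)[0]
    return sorted([x for x in c if cv2.contourArea(x)>amin],key=cv2.contourArea)[::-1]
def rect(f,c,z):
    """min-area rect of contour on plane z: centre, sides, angle (deg) of longer side in (-90,90]"""
    P=onplane(f,c.reshape(-1,2),z)[:,:2]
    (cx,cy),(w,h),a=cv2.minAreaRect(np.float32(P*1000))
    if h>w: w,h,a=h,w,a+90
    return np.round([cx,cy,w,h,(a+90)%180-90],1)
E
python3 - <<'E'
from h import *
f=grab_frame("top")
def show(n,lo,hi,roi,z,amin=30):
    for c in blobs(f,lo,hi,roi,amin)[:2]: print(n,cv2.boundingRect(c),rect(f,c,z))
show("lid",[100,120,40],[125,255,255],(325,115,410,215),.102)
show("inlay",[0,0,90],[180,110,200],(345,135,392,195),.102)
show("red",[0,150,100],[8,255,255],(262,125,310,215),.029);show("red2",[170,150,100],[180,255,255],(262,125,310,215),.029)
show("redbig",[0,150,100],[8,255,255],(150,200,230,310),.03)
show("blade",[0,0,150],[180,60,255],(265,130,300,180),.016)
show("mat",[0,0,0],[180,255,60],(250,125,315,220),.003)
show("shelf",[0,0,150],[180,60,255],(125,130,245,200),.05)
show("green",[50,100,50],[80,255,255],(125,130,245,200),.13)
show("brass",[15,100,60],[30,255,255],(205,130,245,200),.05)
s=cv2.resize(f["color"][115:225,125:415],None,fx=2.7,fy=2.7,interpolation=cv2.INTER_CUBIC); cv2.imwrite("pics/crop1.png",s[:,:,::-1])
E
```

```text
lid (336, 127, 61, 75) [ 560.  -274.6  210.6  164.9   -7.4]
lid (392, 115, 18, 11) [ 697.4 -381.2   53.1   31.2  -89.6]
inlay (348, 138, 42, 53) [ 561.4 -281.2  150.7  111.2   -7.2]
red (283, 165, 14, 34) [513.9 -45.6 108.   23.8  12.2]
redbig (182, 214, 31, 47) [338.1 243.4 156.5  32.9 -27.9]
blade (276, 137, 14, 29) [613.8 -24.4  89.   30.8  12.4]
mat (261, 133, 46, 79) [547.5 -26.8 242.7  94.   13.6]
shelf (135, 139, 102, 54) [558.8 280.7 315.5 166.3 -88.8]
green (136, 157, 24, 12) [556.3 382.3  68.5  32.9 -89.6]
brass (213, 159, 14, 14) [558.5 175.1  42.4  37.7  45.4]
```

View pics/crop1.png

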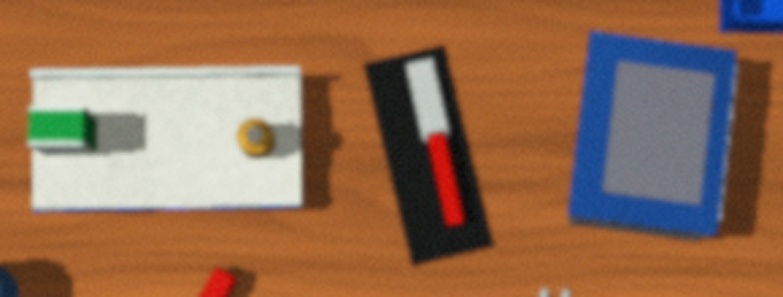

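The crop confirms the choice: the small red handle with its blade up is on the black mat, and the case's lid inlay is at the right. I'll move above the tool.

Emit:
move_arm([
  [[0.118,0.195,0],[0,0,0],1],
  [[0.118,0.195,0],[0,0,0],1],
  [[0.118,0.195,0],[0,0,0],1],
  [[0.118,0.195,0],[0,0,0],1],
  [[0.118,0.195,0],[0,0,0],1],
])

```text
time_s: 0.57
eef_pos: [0.2616, -0.4788, 0.3024]
ee_rot: [[0.964, 0.265, -0.0], [0.265, -0.964, 0.0], [0.0, -0.0, -1.0]]
wrist_force: [0.1, -0.0, -0.1]
opening: 1.0
finger_force: 0.0
```

Emit:
move_arm([
  [[0.118,0.195,0],[0,0,0],1],
  [[0.118,0.195,0],[0,0,0],1],
  [[0.118,0.195,0],[0,0,0],1],
  [[0.118,0.195,0],[0,0,0],1],
  [[0.118,0.195,0],[0,0,0],1],
])

```text
time_s: 0.98
eef_pos: [0.3501, -0.3326, 0.3026]
ee_rot: [[0.964, 0.265, -0.0], [0.265, -0.964, 0.0], [-0.0, -0.0, -1.0]]
wrist_force: [0.1, 0.6, 0.6]
opening: 1.002
finger_force: 0.0
```

Emit:
move_arm([
  [[0.118,0.195,-0.05],[0,0,-0.01],1],
  [[0.118,0.195,-0.05],[0,0,-0.01],1],
  [[0.118,0.195,-0.05],[0,0,-0.01],1],
  [[0.118,0.195,-0.05],[0,0,-0.01],1],
  [[0.118,0.195,-0.05],[0,0,-0.01],1],
])

```text
time_s: 1.4
eef_pos: [0.4387, -0.1864, 0.2648]
ee_rot: [[0.977, 0.214, 0.0], [0.214, -0.977, 0.0], [0.0, -0.0, -1.0]]
wrist_force: [0.3, -0.9, 0.6]
opening: 1.003
finger_force: 0.0
```

Emit:
move_arm([
  [[0.118,0.195,-0.05],[0,0,0],1],
  [[0.118,0.195,-0.05],[0,0,0],1],
  [[0.118,0.195,-0.05],[0,0,0],1],
  [[0.118,0.195,-0.05],[0,0,0],1],
  [[0.118,0.195,-0.05],[0,0,0],1],
  [[0,0,0],[0,0,0],1],
])

```text
invalid input at $.series: expected 1 to 5 rows
```

```bash
python3 - <<'E'
from h import *
import cell
print([n for n in dir(cell) if n[0]!='_'], getattr(cell,'tip_reach',None))
s=state(); print(s["time_s"],np.round(s["eef_pos"],4),np.round(s["ee_rot"],3).tolist(),np.round(s["joints"],1))
f=grab_frame("wrist"); cv2.imwrite("pics/w1.png",f["color"][:,:,::-1])
for lo in([0,150,80],[172,150,80]):
  for c in blobs(f,lo,[lo[0]+8,255,255],None,200)[:2]: print(cv2.boundingRect(c),rect(f,c,.029))
E
```

```text
['Unreachable', 'finish_job', 'grab_frame', 'state', 'tip_reach'] 0.0972
1.4 [ 0.4387 -0.1864  0.2648] [[0.977, 0.214, 0.0], [0.214, -0.977, 0.0], [0.0, -0.0, -1.0]] [ 19.1  25.2   0.8 116.3  -0.5  38.5 -57.4]
(110, 6, 37, 123) [518.  -49.3 109.2  27.   12.7]
```

Emit:
move_arm([
  [[0.118,0.195,-0.05],[0,0,0],1],
  [[0.118,0.195,-0.05],[0,0,0],1],
  [[0.118,0.195,-0.05],[0,0,0],1],
  [[0.118,0.195,-0.05],[0,0,0],1],
  [[0.118,0.195,-0.05],[0,0,0],1],
])

```text
time_s: 1.87
eef_pos: [0.5272, -0.0404, 0.2272]
ee_rot: [[0.977, 0.215, -0.0], [0.215, -0.977, -0.0], [-0.0, 0.0, -1.0]]
wrist_force: [0.5, -0.3, 0.3]
opening: 1.0
finger_force: 0.0
```

```bash
python3 - <<'E'
from h import *
s=state(); print(s["time_s"],np.round(s["eef_pos"],4),np.round(s["ee_rot"],3).tolist(),np.round(s["joints"],1))
f=grab_frame("wrist"); cv2.imwrite("pics/w1.png",f["color"][:,:,::-1])
for lo in([0,150,80],[172,150,80]):
  for c in blobs(f,lo,[lo[0]+8,255,255],None,200)[:2]: print(cv2.boundingRect(c),rect(f,c,.029))
for c in blobs(f,[0,0,130],[180,50,255],None,300)[:3]: print("w",cv2.boundingRect(c),rect(f,c,.0175))
E
```

```text
1.8667 [ 0.5272 -0.0404  0.2272] [[0.977, 0.215, -0.0], [0.215, -0.977, -0.0], [-0.0, 0.0, -1.0]] [  0.5  32.1   1.2 110.7  -1.1  37.2 -75.2]
(245, 140, 23, 115) [518.2 -45.1 108.4  20.   12.8]
w (0, 3, 66, 202) [553.3 171.1 170.7  57.5   1.7]
w (237, 30, 40, 115) [612.9 -24.3  95.5  32.7  12.4]
w (74, 320, 196, 8) [359.1  13.7 211.1   7.  -77.8]
```

View pics/w1.png

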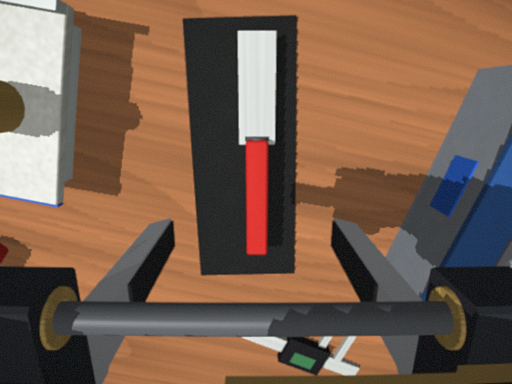

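The wrist view shows the handle at (257,197), so the tool sits at (518,-45) mm with yaw 12.6°. Joint 7 would run out of range at the case later, so I'll half-turn the gripper first and then descend.

Emit:
move_arm([
  [[0.0075,-0.0018,0],[0,0,0.1],1],
  [[0.0075,-0.0018,0],[0,0,0.1],1],
  [[0.0075,-0.0018,0],[0,0,0.1],1],
  [[0.0075,-0.0018,0],[0,0,0.1],1],
  [[0.0075,-0.0018,0],[0,0,0.1],1],
])

```text
time_s: 2.33
eef_pos: [0.5321, -0.0434, 0.2276]
ee_rot: [[0.735, 0.678, -0.0], [0.678, -0.735, -0.0], [-0.0, -0.0, -1.0]]
wrist_force: [-0.4, -0.4, 0.5]
opening: 1.001
finger_force: 0.0
```

Emit:
move_arm([
  [[0,0,0],[0,0,0.1],1],
  [[0,0,0],[0,0,0.1],1],
  [[0,0,0],[0,0,0.1],1],
  [[0,0,0],[0,0,0.1],1],
  [[0,0,0],[0,0,0.1],1],
])

```text
time_s: 2.75
eef_pos: [0.532, -0.0435, 0.2276]
ee_rot: [[0.298, 0.955, -0.0], [0.955, -0.298, -0.0], [-0.0, -0.0, -1.0]]
wrist_force: [0.2, 0.4, -0.3]
opening: 0.999
finger_force: 0.0
```

Emit:
move_arm([
  [[0,0,0],[0,0,0.1],1],
  [[0,0,0],[0,0,0.1],1],
  [[0,0,0],[0,0,0.1],1],
  [[0,0,0],[0,0,0.1],1],
  [[0,0,0],[0,0,0.1],1],
])

```text
time_s: 3.17
eef_pos: [0.5321, -0.0436, 0.2276]
ee_rot: [[-0.22, 0.976, -0.0], [0.976, 0.22, -0.0], [-0.0, -0.0, -1.0]]
wrist_force: [-0.0, 0.7, -0.1]
opening: 0.996
finger_force: 0.0
```

Emit:
move_arm([
  [[0,0,0],[0,0,0.1],1],
  [[0,0,0],[0,0,0.1],1],
  [[0,0,0],[0,0,0.1],1],
  [[0,0,0],[0,0,0.1],1],
  [[0,0,0],[0,0,0.1],1],
])

```text
time_s: 3.58
eef_pos: [0.5321, -0.0436, 0.2276]
ee_rot: [[-0.678, 0.735, -0.0], [0.735, 0.678, -0.0], [0.0, -0.0, -1.0]]
wrist_force: [-0.3, -0.1, 0.2]
opening: 1.0
finger_force: 0.0
```

Emit:
move_arm([
  [[0,0,0],[0,0,0.1],1],
  [[0,0,0],[0,0,0.1],1],
  [[0,0,0],[0,0,0.1],1],
  [[0,0,0],[0,0,0.1],1],
  [[0,0,0],[0,0,0.1],1],
])

```text
time_s: 4.0
eef_pos: [0.5321, -0.0437, 0.2276]
ee_rot: [[-0.955, 0.298, -0.0], [0.298, 0.955, -0.0], [0.0, -0.0, -1.0]]
wrist_force: [0.2, -0.3, 0.0]
opening: 0.997
finger_force: 0.0
```

Emit:
move_arm([
  [[0,0,-0.1],[0,0,0.1],1],
  [[0,0,-0.1],[0,0,0.1],1],
  [[0,0,-0.1],[0,0,0.1],1],
  [[0,0,-0.1],[0,0,0.1],1],
  [[0,0,-0.1],[0,0,0.1],1],
])

```text
time_s: 4.42
eef_pos: [0.5321, -0.0437, 0.1519]
ee_rot: [[-0.976, -0.219, -0.0], [-0.219, 0.976, -0.0], [0.0, -0.0, -1.0]]
wrist_force: [0.2, 0.2, 0.8]
opening: 1.004
finger_force: 0.0
```

```bash
python3 - <<'E'
from h import *
s=state(); print(s["time_s"],np.round(s["eef_pos"],4),np.round(s["ee_rot"],3).tolist(),np.round(s["joints"],1))
f=grab_frame("wrist")
for lo in([0,150,80],[172,150,80]):
  for c in blobs(f,lo,[lo[0]+8,255,255],None,200)[:2]: print(cv2.boundingRect(c),rect(f,c,.029))
E
```

```text
4.4167 [ 0.5321 -0.0437  0.1519] [[-0.976, -0.219, -0.0], [-0.219, 0.976, -0.0], [0.0, -0.0, -1.0]] [ 29.   46.2 -43.4 112.   48.1  41.9  58.8]
(238, 111, 32, 159) [516.9 -45.7 108.9  20.5  12.7]
```

Emit:
move_arm([
  [[0,0.01,-0.08],[0,0,0],0.5],
  [[0,0,-0.08],[0,0,0],0.3],
  [[0,0,-0.08],[0,0,0],0],
  [[0,0,-0.08],[0,0,0],0],
  [[0,0,0],[0,0,0],0],
])

```text
time_s: 4.88
eef_pos: [0.5312, -0.0417, 0.1025]
ee_rot: [[-0.977, -0.214, -0.003], [-0.214, 0.977, -0.001], [0.003, 0.0, -1.0]]
wrist_force: [-0.2, -1.0, 0.7]
opening: 0.678
finger_force: 0.0
```

Emit:
move_arm([
  [[0,0,0],[0,0,0],-0.4],
  [[0,0,0],[0,0,0],-1],
  [[0,0,0],[0,0,0],-1],
  [[0,0,0],[0,0,0],-1],
  [[0,0,0],[0,0,0],-1],
], grip_force=55)

```text
time_s: 5.3
eef_pos: [0.5325, -0.0416, 0.1052]
ee_rot: [[-0.977, -0.214, 0.001], [-0.214, 0.977, -0.0], [-0.001, -0.0, -1.0]]
wrist_force: [-0.6, -0.0, -0.4]
opening: 0.329
finger_force: 0.0
```

Emit:
move_arm([
  [[0,0,0],[0,0,0],-1],
  [[0,0,0.1],[0,0,0],-1],
  [[0,0,0.2],[0,0,0],-1],
  [[0,0,0.2],[0,0,0],-1],
  [[0,0,0.2],[0,0,0],-1],
])

```text
time_s: 5.72
eef_pos: [0.5317, -0.0415, 0.2106]
ee_rot: [[-0.977, -0.215, -0.001], [-0.215, 0.977, 0.0], [0.001, 0.001, -1.0]]
wrist_force: [0.5, 0.2, -1.6]
opening: 0.21
finger_force: 55.0
```

Emit:
move_arm([
  [[0.023,0.0107,0],[0,0,-0.1],-1],
  [[0.023,0.0107,0],[0,0,-0.1],-1],
  [[0.023,0.0107,0],[0,0,-0.1],-1],
  [[0.023,0.0107,0],[0,0,-0.1],-1],
  [[0.023,0.0107,0],[0,0,-0.1],-1],
])

```text
time_s: 6.13
eef_pos: [0.5494, -0.0336, 0.2098]
ee_rot: [[-0.952, 0.308, -0.0], [0.308, 0.952, -0.0], [0.0, -0.0, -1.0]]
wrist_force: [0.5, 0.0, -1.2]
opening: 0.209
finger_force: 55.0
```

Emit:
move_arm([
  [[0.023,0.0107,0],[0,0,-0.1],-1],
  [[0.023,0.0107,0],[0,0,-0.1],-1],
  [[0.023,0.0107,0],[0,0,-0.1],-1],
  [[0.023,0.0107,0],[0,0,-0.1],-1],
  [[0.023,0.0107,0],[0,0,-0.1],-1],
])

```text
time_s: 6.55
eef_pos: [0.5666, -0.0254, 0.2096]
ee_rot: [[-0.67, 0.742, -0.0], [0.742, 0.67, 0.0], [0.0, -0.0, -1.0]]
wrist_force: [-0.5, -0.7, -1.7]
opening: 0.205
finger_force: 55.0
```

Emit:
move_arm([
  [[0.023,0.0107,0],[0,0,-0.1],-1],
  [[0.023,0.0107,0],[0,0,-0.1],-1],
  [[0.023,0.0107,0],[0,0,-0.1],-1],
  [[0.023,0.0107,0],[0,0,-0.1],-1],
  [[0.023,0.0107,0],[0,0,-0.1],-1],
])

```text
time_s: 6.97
eef_pos: [0.5839, -0.0173, 0.2096]
ee_rot: [[-0.21, 0.978, -0.0], [0.978, 0.21, 0.0], [0.0, -0.0, -1.0]]
wrist_force: [0.8, 0.3, -0.8]
opening: 0.205
finger_force: 55.0
```

Emit:
move_arm([
  [[0.023,0.0107,0],[0,0,-0.1],-1],
  [[0.023,0.0107,0],[0,0,-0.1],-1],
  [[0.023,0.0107,0],[0,0,-0.1],-1],
  [[0,0,0],[0,0,-0.03],-1],
  [[0,0,0],[0,0,0],-1],
])

```text
time_s: 7.38
eef_pos: [0.5941, -0.0123, 0.2096]
ee_rot: [[0.128, 0.992, -0.0], [0.992, -0.128, -0.0], [-0.0, -0.0, -1.0]]
wrist_force: [-0.0, 0.2, -0.9]
opening: 0.207
finger_force: 55.0
```

```bash
python3 - <<'E'
from h import *
s=state(); print(s["time_s"],np.round(s["eef_pos"],4),np.round(s["ee_rot"],3).tolist(),np.round(s["joints"],1))
ims=[]
for n in("scene","wrist"):
    f=grab_frame(n); c=f["color"]; 
    R=np.array(s["ee_rot"]);P=np.array(s["eef_pos"])
    tip=P+R@[-.130,0,.088]; p=proj(f,[tip])[0]; print(n,tip,p)
    if n=="scene": x,y=int(p[0])-64,int(p[1])-48; c=cv2.resize(c[y:y+96,x:x+128],(512,384),interpolation=cv2.INTER_CUBIC); print("crop origin",x,y)
    ims.append(c)
cv2.imwrite("pics/a1.png",cv2.resize(np.hstack(ims),(800,300))[:,:,::-1])
E
```

```text
7.3833 [ 0.5941 -0.0123  0.2096] [[0.128, 0.992, -0.0], [0.992, -0.128, -0.0], [-0.0, -0.0, -1.0]] [  9.8  38.9 -18.  100.9  16.6  42.9 -24. ]
scene [ 0.57751499 -0.14129168  0.12162291] [212.03877073 158.7218051 ]
crop origin 148 110
wrist [ 0.57751499 -0.14129168  0.12162291] [252.29122669 412.60767848]
```

View pics/a1.png

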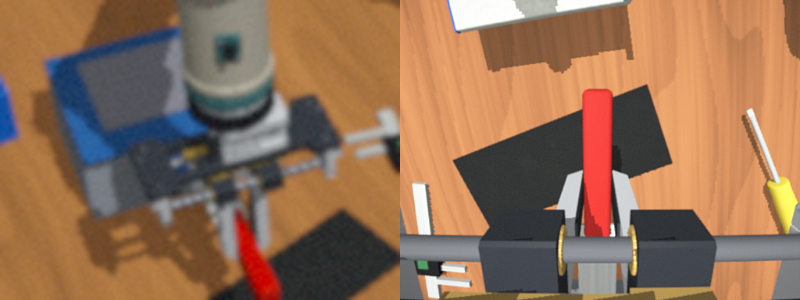

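Left panel: the tool is held in front of the case, blade towards the lid. Right panel: the handle's rear end is at about wrist pixel (252,115). I'll use that to get the grip height.

```bash
python3 - <<'E'
from h import *
s=state();R=np.array(s["ee_rot"]);P=np.array(s["eef_pos"])
for n in("wrist","scene"):
    f=grab_frame(n)
    c=blobs(f,[0,150,80],[8,255,255],None if n=="wrist" else (180,130,290,260),50)[0].reshape(-1,2)
    print(n,"blob",c.min(0),c.max(0), "row width", [np.ptp(c[c[:,1]==v][:,0]) for v in (c[:,1].min()+6,c[:,1].min()+30,c[:,1].min()+80)])
    for z in(.070,.075,.080,.085):   # handle top in gripper frame
        q=proj(f,[P+R@np.array([.070,y,z+h]) for y in(-.01,.01) for h in(0,.026)]); print(z,np.round(q,0).tolist())
E
```

```text
wrist blob [233 113] [272 302] row width [np.int32(37), np.int32(38), np.int32(37)]
0.07 [[230.0, 117.0], [233.0, 115.0], [273.0, 117.0], [270.0, 115.0]]
0.075 [[231.0, 117.0], [234.0, 115.0], [273.0, 117.0], [270.0, 115.0]]
0.08 [[232.0, 116.0], [234.0, 114.0], [272.0, 116.0], [269.0, 114.0]]
0.085 [[232.0, 116.0], [235.0, 114.0], [272.0, 116.0], [269.0, 114.0]]Traceback (most recent call last):
  File "<stdin>", line 6, in <module>
    return _methods._ptp(a, axis=axis, out=out, **kwargs)
           ~~~~~~~~~~~~~^^^^^^^^^^^^^^^^^^^^^^^^^^^^^^^^^
    umr_maximum(a, axis, None, out, keepdims),
    ~~~~~~~~~~~^^^^^^^^^^^^^^^^^^^^^^^^^^^^^^
ValueError: zero-size array to reduction operation maximum which has no identity
```

Emit:
move_arm([
  [[0,0,-0.077],[0,0,0],-1],
  [[0,0,-0.077],[0,0,0],-1],
  [[0,0,-0.077],[0,0,0],-1],
  [[-0.013,-0.1,0],[0,0,0],-1],
  [[-0.013,-0.1,0],[0,0,0],-1],
])

```text
time_s: 8.0
eef_pos: [0.5894, -0.0417, 0.1727]
ee_rot: [[0.126, 0.992, -0.003], [0.992, -0.126, 0.001], [0.001, -0.003, -1.0]]
wrist_force: [0.5, -0.2, -1.3]
opening: 0.205
finger_force: 55.0
```

Emit:
move_arm([
  [[-0.013,-0.1,0],[0,0,0],-1],
  [[-0.007,-0.05,0],[0,0,0],-1],
  [[-0.004,-0.033,0],[0,0,0],-1],
  [[-0.004,-0.033,0],[0,0,0],-1],
  [[0,0,0],[0,0,0],-1],
])

```text
time_s: 8.42
eef_pos: [0.5861, -0.0757, 0.1746]
ee_rot: [[0.129, 0.992, -0.0], [0.992, -0.129, -0.0], [-0.0, -0.0, -1.0]]
wrist_force: [-0.1, 0.7, -0.8]
opening: 0.209
finger_force: 55.0
```

Emit:
move_arm([
  [[0,0,0.02],[0,0,0],-1],
  [[0,0,0.02],[0,0,0],-1],
  [[0,0,0.02],[0,0,0],-1],
  [[0,0,0.02],[0,0,0],-1],
  [[0,0,0.02],[0,0,0],-1],
])

```text
time_s: 8.83
eef_pos: [0.5864, -0.0745, 0.1906]
ee_rot: [[0.128, 0.992, 0.001], [0.992, -0.128, 0.0], [0.0, 0.001, -1.0]]
wrist_force: [-0.0, -0.1, -1.8]
opening: 0.209
finger_force: 55.0
```

Emit:
move_arm([
  [[0,0,0.03],[0,0,0],-1],
  [[0,0,0.03],[0,0,0],-1],
  [[0,0,0.03],[0,0,0],-1],
  [[0,0,0.03],[0,0,0],-1],
  [[0,0,0.0],[0,0,0],-1],
])

```text
time_s: 9.25
eef_pos: [0.5866, -0.0752, 0.2091]
ee_rot: [[0.129, 0.992, 0.001], [0.992, -0.129, -0.0], [-0.0, 0.001, -1.0]]
wrist_force: [-0.2, 1.1, -2.2]
opening: 0.207
finger_force: 55.0
```

```bash
python3 - <<'E'
from h import *
s=state(); print(s["time_s"],np.round(s["eef_pos"],4),np.round(s["wrist_force"],2))
f=grab_frame("scene");g=grab_frame("top")
a=cv2.resize(f["color"][90:210,140:300],(400,300),interpolation=cv2.INTER_CUBIC)
b=cv2.resize(g["color"][105:225,260:420],(400,300),interpolation=cv2.INTER_CUBIC)
cv2.imwrite("pics/a2.png",np.hstack([a,b])[:,:,::-1])
E
```

```text
9.25 [ 0.5866 -0.0752  0.2091] [-0.17  1.11 -2.22]
```

View pics/a2.png

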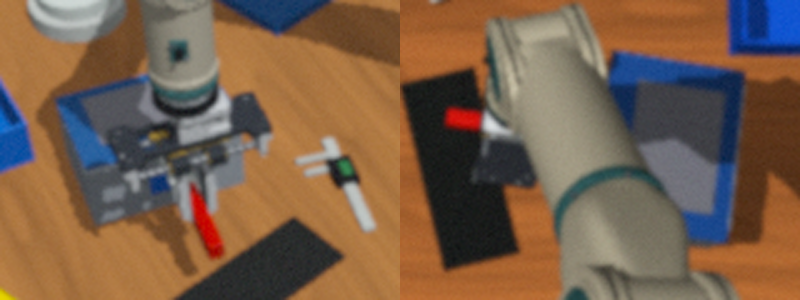

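Wrist force rose by about 1 N and the lid lifts in the left panel. I'll follow the arc.

Emit:
move_arm([
  [[-0.0036,-0.0278,0.0373],[0,0,0],-1],
  [[-0.0036,-0.0278,0.0373],[0,0,0],-1],
  [[-0.0036,-0.0278,0.0373],[0,0,0],-1],
  [[-0.0036,-0.0278,0.0373],[0,0,0],-1],
  [[-0.0036,-0.0278,0.0373],[0,0,0],-1],
])

```text
time_s: 9.77
eef_pos: [0.5836, -0.0964, 0.2368]
ee_rot: [[0.129, 0.992, 0.0], [0.992, -0.129, 0.0], [0.0, 0.0, -1.0]]
wrist_force: [-0.4, 0.8, -3.2]
opening: 0.207
finger_force: 55.0
```

Emit:
move_arm([
  [[-0.005,-0.0384,0.0533],[0,0,0],-1],
  [[-0.005,-0.0384,0.0533],[0,0,0],-1],
  [[-0.005,-0.0384,0.0533],[0,0,0],-1],
  [[-0.005,-0.0384,0.0533],[0,0,0],-1],
  [[-0.005,-0.0384,0.0533],[0,0,0],-1],
])

```text
time_s: 10.18
eef_pos: [0.5797, -0.1255, 0.277]
ee_rot: [[0.129, 0.992, 0.0], [0.992, -0.129, -0.0], [-0.0, 0.0, -1.0]]
wrist_force: [-0.6, 0.6, -2.8]
opening: 0.204
finger_force: 55.0
```

```bash
python3 - <<'E'
from h import *
s=state(); print(s["time_s"],np.round(s["eef_pos"],4),np.round(s["wrist_force"],2))
f=grab_frame("scene");g=grab_frame("top")
a=cv2.resize(f["color"][60:210,130:330],(400,300),interpolation=cv2.INTER_CUBIC)
b=cv2.resize(g["color"][85:235,240:440],(400,300),interpolation=cv2.INTER_CUBIC)
cv2.imwrite("pics/a3.png",np.hstack([a,b])[:,:,::-1])
E
```

```text
10.1833 [ 0.5797 -0.1255  0.277 ] [-0.61  0.6  -2.78]
```

View pics/a3.png

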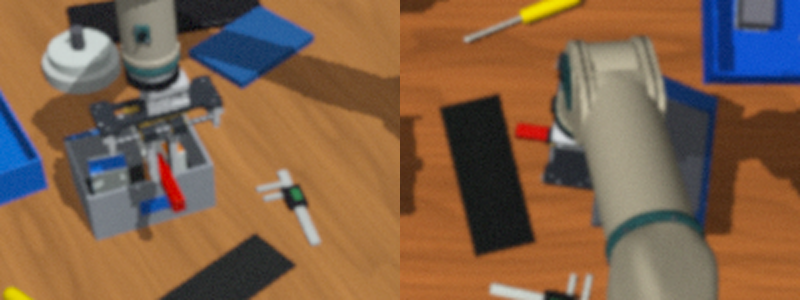

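The lid is up about 40° and both specimens are visible inside (blue left, orange right in the scene view). I'll continue the swing.

Emit:
move_arm([
  [[-0.0064,-0.049,0.0413],[0,0,0],-1],
  [[-0.0064,-0.049,0.0413],[0,0,0],-1],
  [[-0.0064,-0.049,0.0413],[0,0,0],-1],
  [[-0.0064,-0.049,0.0413],[0,0,0],-1],
  [[-0.0064,-0.049,0.0413],[0,0,0],-1],
])

```text
time_s: 10.7
eef_pos: [0.5747, -0.1626, 0.3075]
ee_rot: [[0.129, 0.992, -0.0], [0.992, -0.129, -0.0], [-0.0, -0.0, -1.0]]
wrist_force: [0.1, -0.2, -2.1]
opening: 0.207
finger_force: 55.0
```

Emit:
move_arm([
  [[-0.0079,-0.0608,0.0147],[0,0,0],-1],
  [[-0.0079,-0.0608,0.0147],[0,0,0],-1],
  [[-0.0079,-0.0608,0.0147],[0,0,0],-1],
  [[-0.0079,-0.0608,0.0147],[0,0,0],-1],
  [[-0.0079,-0.0608,0.0147],[0,0,0],-1],
])

```text
time_s: 11.12
eef_pos: [0.5688, -0.2082, 0.318]
ee_rot: [[0.129, 0.992, -0.0], [0.992, -0.129, -0.0], [-0.0, -0.0, -1.0]]
wrist_force: [-0.1, 0.3, -1.4]
opening: 0.21
finger_force: 55.0
```

Emit:
move_arm([
  [[-0.0084,-0.0648,-0.005],[0,0,0],-1],
  [[-0.0084,-0.0648,-0.005],[0,0,0],-1],
  [[-0.0084,-0.0648,-0.005],[0,0,0],-1],
  [[-0.0084,-0.0648,-0.005],[0,0,0],-1],
  [[-0.0084,-0.0648,-0.005],[0,0,0],-1],
])

```text
time_s: 11.53
eef_pos: [0.5625, -0.2568, 0.3139]
ee_rot: [[0.129, 0.992, -0.0], [0.992, -0.129, 0.0], [-0.0, -0.0, -1.0]]
wrist_force: [0.9, -0.2, -1.0]
opening: 0.203
finger_force: 55.0
```

Emit:
move_arm([
  [[-0.0042,-0.0325,0],[0,0,0],-1],
  [[-0.0042,-0.0325,0],[0,0,0],-1],
  [[0,0,0],[0,0,0],-1],
  [[0,0,0],[0,0,0],-1],
  [[0,0,0],[0,0,0],-1],
])

```text
time_s: 11.95
eef_pos: [0.5618, -0.2646, 0.3143]
ee_rot: [[0.128, 0.992, 0.0], [0.992, -0.128, 0.001], [0.001, 0.0, -1.0]]
wrist_force: [-0.8, 0.0, -1.7]
opening: 0.209
finger_force: 55.0
```

Emit:
move_arm([
  [[-0.0105,0.13,0],[0,0,0],-1],
  [[-0.0105,0.13,0],[0,0,0],-1],
  [[-0.0105,0.13,0],[0,0,0],-1],
  [[-0.0105,0.13,0],[0,0,0],-1],
  [[-0.0105,0.13,0],[0,0,0],-1],
])

```text
time_s: 12.37
eef_pos: [0.5536, -0.1661, 0.3144]
ee_rot: [[0.128, 0.992, 0.0], [0.992, -0.128, 0.0], [0.0, 0.0, -1.0]]
wrist_force: [-0.1, -0.1, -1.2]
opening: 0.206
finger_force: 55.0
```

Emit:
move_arm([
  [[-0.0105,0.084,0],[0,0,0.1],-1],
  [[-0.0105,0.084,0],[0,0,0.1],-1],
  [[-0.0105,0.084,0],[0,0,0.1],-1],
  [[-0.0105,0.084,0],[0,0,0.1],-1],
  [[-0.0105,0.084,0],[0,0,0.1],-1],
])

```text
time_s: 12.78
eef_pos: [0.5457, -0.1034, 0.3145]
ee_rot: [[-0.39, 0.921, 0.0], [0.921, 0.39, 0.0], [-0.0, 0.0, -1.0]]
wrist_force: [0.0, 0.2, -0.6]
opening: 0.206
finger_force: 55.0
```

Emit:
move_arm([
  [[-0.0105,0.084,-0.08],[0,0,0.1],-1],
  [[-0.0105,0.084,-0.08],[0,0,0.1],-1],
  [[-0.0105,0.084,-0.08],[0,0,0.1],-1],
  [[-0.0105,0.084,-0.08],[0,0,0.1],-1],
  [[-0.0105,0.084,-0.08],[0,0,0.1],-1],
])

```text
time_s: 13.2
eef_pos: [0.5379, -0.0406, 0.2541]
ee_rot: [[-0.798, 0.602, 0.001], [0.602, 0.798, 0.0], [-0.0, 0.001, -1.0]]
wrist_force: [0.3, 0.7, -0.3]
opening: 0.204
finger_force: 55.0
```

Emit:
move_arm([
  [[-0.003,0,-0.08],[0,0,0.1],-1],
  [[-0.003,0,-0.08],[0,0,0.1],-1],
  [[-0.003,0,-0.08],[0,0,0.1],-1],
  [[-0.003,0,-0.08],[0,0,0.1],-1],
  [[-0.003,0,-0.08],[0,0,0.1],-1],
])

```text
time_s: 13.62
eef_pos: [0.5359, -0.0412, 0.194]
ee_rot: [[-0.992, 0.123, 0.001], [0.123, 0.992, 0.0], [-0.001, 0.0, -1.0]]
wrist_force: [-0.4, -0.7, -2.6]
opening: 0.205
finger_force: 55.0
```

Emit:
move_arm([
  [[0,0,-0.08],[0,0,0.1],-1],
  [[0,0,-0.08],[0,0,0.1],-1],
  [[0,0,-0.08],[0,0,0.1],-1],
  [[0,0,-0.08],[0,0,0.03],-1],
  [[0,0,0],[0,0,0],-1],
])

```text
time_s: 14.03
eef_pos: [0.5347, -0.0416, 0.1445]
ee_rot: [[-0.976, -0.216, -0.003], [-0.216, 0.976, 0.0], [0.003, 0.001, -1.0]]
wrist_force: [-1.1, -0.8, -0.5]
opening: 0.207
finger_force: 55.0
```

```bash
python3 - <<'E'
from h import *
s=state(); print(s["time_s"],np.round(s["eef_pos"],4),np.round(s["ee_rot"],3).tolist(),np.round(s["wrist_force"],2),np.round(s["joints"],1))
f=grab_frame("scene");g=grab_frame("top")
a=cv2.resize(f["color"][60:240,110:350],(400,300),interpolation=cv2.INTER_CUBIC)
b=cv2.resize(g["color"][85:235,260:460],(400,300),interpolation=cv2.INTER_CUBIC)
cv2.imwrite("pics/a4.png",np.hstack([a,b])[:,:,::-1])
E
```

```text
14.0333 [ 0.5347 -0.0416  0.1445] [[-0.976, -0.216, -0.003], [-0.216, 0.976, 0.0], [0.003, 0.001, -1.0]] [-1.08 -0.77 -0.5 ] [ 27.6  46.5 -41.5 111.7  47.4  40.7  59.2]
```

View pics/a4.png

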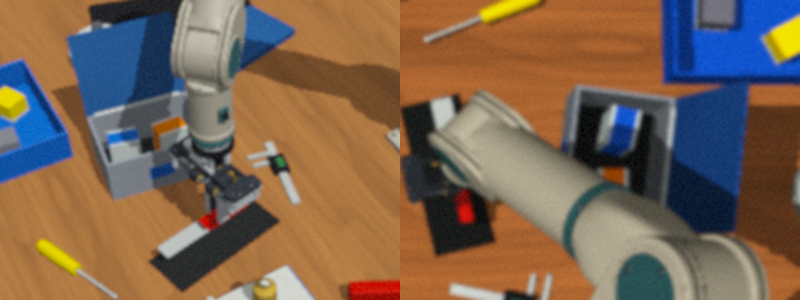

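The lid stands open past vertical, blue and orange stand inside the case, and the tool is over the mat. I'll lower it gently.

Emit:
move_arm([
  [[-0.005,0,-0.04],[0,0,0],-1],
  [[-0.005,0,-0.04],[0,0,0],-1],
  [[-0.005,0,-0.04],[0,0,0],-1],
  [[0,0,-0.03],[0,0,0],-1],
  [[0,0,0],[0,0,0],-1],
])

```text
time_s: 14.55
eef_pos: [0.5329, -0.042, 0.1228]
ee_rot: [[-0.977, -0.215, -0.002], [-0.215, 0.977, -0.0], [0.002, 0.0, -1.0]]
wrist_force: [-0.7, -0.4, -1.5]
opening: 0.208
finger_force: 55.0
```

Emit:
move_arm([
  [[0,0,-0.01],[0,0,0],-1],
  [[0,0,-0.01],[0,0,0],-1],
  [[0,0,-0.01],[0,0,0],-1],
  [[0,0,0],[0,0,0],-1],
])

```text
time_s: 14.88
eef_pos: [0.5334, -0.0419, 0.1191]
ee_rot: [[-0.977, -0.215, -0.0], [-0.215, 0.977, -0.0], [0.0, 0.0, -1.0]]
wrist_force: [-0.3, -1.0, -1.3]
opening: 0.208
finger_force: 55.0
```

Emit:
move_arm([
  [[0,0,-0.013],[0,0,0],-1],
  [[0,0,-0.013],[0,0,0],-1],
  [[0,0,0],[0,0,0],-1],
])

```text
time_s: 15.13
eef_pos: [0.5333, -0.0419, 0.115]
ee_rot: [[-0.977, -0.215, -0.0], [-0.215, 0.977, -0.0], [0.0, 0.0, -1.0]]
wrist_force: [0.4, 0.3, -2.1]
opening: 0.206
finger_force: 55.0
```

Emit:
move_arm([
  [[0,0,-0.01],[0,0,0],-1],
  [[0,0,-0.01],[0,0,0],-1],
  [[0,0,0],[0,0,0],-1],
])

```text
time_s: 15.38
eef_pos: [0.5333, -0.0419, 0.1121]
ee_rot: [[-0.977, -0.215, -0.0], [-0.215, 0.977, -0.0], [0.0, 0.0, -1.0]]
wrist_force: [0.6, -0.1, -0.8]
opening: 0.206
finger_force: 55.0
```

Emit:
move_arm([
  [[0,0,-0.012],[0,0,0],-1],
  [[0,0,0],[0,0,0],-1],
  [[0,0,0],[0,0,0],-1],
])

```text
time_s: 15.63
eef_pos: [0.5334, -0.0418, 0.1118]
ee_rot: [[-0.977, -0.215, 0.0], [-0.215, 0.977, -0.001], [-0.0, -0.001, -1.0]]
wrist_force: [-3.0, -0.8, 11.6]
opening: 0.208
finger_force: 55.0
```

Emit:
move_arm([
  [[0,0,-0.01],[0,0,0],-1],
  [[0,0,0],[0,0,0],-1],
  [[0,0,0],[0,0,0],-1],
])

```text
time_s: 15.88
eef_pos: [0.5334, -0.0417, 0.1118]
ee_rot: [[-0.977, -0.215, 0.001], [-0.215, 0.977, -0.002], [-0.001, -0.003, -1.0]]
wrist_force: [-7.5, -1.4, 26.9]
opening: 0.206
finger_force: 55.0
```

Emit:
move_arm([
  [[0,0,0.02],[0,0,0],-1],
  [[0,0,0],[0,0,0],-0.3],
  [[0,0,0],[0,0,0],0],
  [[0,0,0],[0,0,0],0.3],
  [[0,0,0],[0,0,0],0.3],
], grip_force=30)

```text
time_s: 16.3
eef_pos: [0.5333, -0.0419, 0.1117]
ee_rot: [[-0.977, -0.215, -0.0], [-0.215, 0.977, 0.0], [0.0, 0.0, -1.0]]
wrist_force: [-0.3, 0.0, -0.5]
opening: 0.46
finger_force: 0.0
```

Emit:
move_arm([
  [[0,0,0.04],[0,0,0],0.6],
  [[0,0,0.1],[0,0,0],1],
  [[0,0,0.2],[0,0,0],1],
  [[0,0,0.25],[0,0,0],1],
  [[0,0,0.25],[0,0,0],1],
])

```text
time_s: 16.72
eef_pos: [0.5327, -0.0416, 0.2391]
ee_rot: [[-0.976, -0.216, -0.002], [-0.216, 0.976, 0.001], [0.002, 0.001, -1.0]]
wrist_force: [0.8, -0.8, -0.0]
opening: 0.813
finger_force: 0.0
```

```bash
python3 - <<'E'
from h import *
s=state(); print(s["time_s"],np.round(s["eef_pos"],4),np.round(s["joints"],1),s["opening"])
f=grab_frame("wrist")
for c in blobs(f,[0,150,80],[8,255,255],None,200)[:2]: print(cv2.boundingRect(c),rect(f,c,.029))
g=grab_frame("top")
for n,lo,hi in(("blue",[100,150,60],[125,255,255]),("orange",[5,180,100],[18,255,255])):
  for c in blobs(g,lo,hi,(340,130,385,215),20)[:3]: print(n,cv2.boundingRect(c),rect(g,c,.086))
E
```

```text
16.7167 [ 0.5327 -0.0416  0.2391] [ 32.5  39.2 -48.9 108.3  38.1  50.4  66.8] 0.8127469150651773
(241, 110, 23, 117) [519.1 -44.2 109.4  20.2  12. ]
blue (361, 138, 17, 25) [ 606.2 -291.5   79.3   34.3  -20.5]
orange (362, 169, 10, 18) [ 521.1 -276.8   53.1   26.2    2.6]
```

Emit:
move_arm([
  [[0.0185,-0.1,0.15],[0,0,-0.02],1],
  [[0.0185,-0.2,0.15],[0,0,-0.02],1],
  [[0.0185,-0.2,0.12],[0,0,-0.02],1],
  [[0.0185,-0.2,0.06],[0,0,-0.02],1],
  [[0.0185,-0.23,0.06],[0,0,-0.02],1],
])

```text
time_s: 17.23
eef_pos: [0.5472, -0.1818, 0.32]
ee_rot: [[-0.994, -0.112, 0.001], [-0.112, 0.994, 0.0], [-0.001, 0.0, -1.0]]
wrist_force: [-0.0, 0.3, 0.9]
opening: 0.998
finger_force: 0.0
```

Emit:
move_arm([
  [[0.0185,-0.23,0],[0,0,-0.02],1],
  [[0.0185,-0.23,0],[0,0,-0.02],1],
  [[0.0185,-0.23,0],[0,0,-0.02],1],
  [[0,0,0],[0,0,0],1],
  [[0,0,0],[0,0,0],1],
])

```text
time_s: 17.65
eef_pos: [0.5547, -0.2873, 0.3177]
ee_rot: [[-0.999, -0.044, -0.002], [-0.044, 0.999, 0.001], [0.002, 0.001, -1.0]]
wrist_force: [0.9, 0.5, -0.2]
opening: 1.0
finger_force: 0.0
```

```bash
python3 - <<'E'
from h import *
s=state(); print(s["time_s"],np.round(s["eef_pos"],4),np.round(s["joints"],1),s["opening"],np.round(s["ee_rot"],3).tolist())
f=grab_frame("wrist");g=grab_frame("scene")
print(-np.array(f["R"]).T@f["t"])
for n,lo,hi in(("blue",[100,150,60],[125,255,255]),("orange",[5,180,100],[18,255,255])):
  for c in blobs(f,lo,hi,None,200)[:4]: print(n,cv2.boundingRect(c),cv2.contourArea(c),rect(f,c,.086))
a=cv2.resize(g["color"][60:240,110:350],(400,300),interpolation=cv2.INTER_CUBIC)
cv2.imwrite("pics/a5.png",np.hstack([cv2.resize(f["color"],(400,300)),a])[:,:,::-1])
E
```

```text
17.65 [ 0.5547 -0.2873  0.3177] [ 52.8  40.5 -49.5  89.2  32.8  65.8  88.8] 0.9999634050662062 [[-0.999, -0.044, -0.002], [-0.044, 0.999, 0.001], [0.002, 0.001, -1.0]]
[ 0.47930741 -0.28957272  0.40037976]
blue (0, 0, 191, 301) 40596.5 [ 556.4 -454.6  295.4  181.4   -8.7]
blue (222, 186, 45, 78) 2061.0 [ 604.2 -291.1   80.9   33.5  -11.7]
blue (103, 336, 79, 48) 1993.5 [ 783.  -411.1  103.7   70.2  -86.1]
blue (145, 263, 36, 40) 747.5 [ 682.2 -373.6   55.    34.7  -26.6]
```

View pics/a5.png

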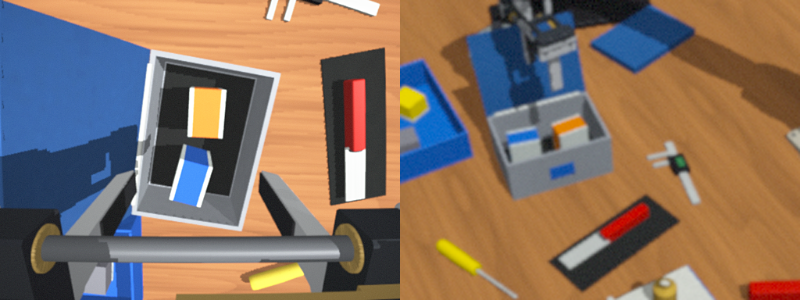

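Left panel (wrist): orange top at (207,112) and blue top at (190,180), whose darker end face shows above it. The tool lies on the mat and the lid is open at the left. I'll separate the tops by brightness.

```bash
python3 - <<'E'
from h import *
f=grab_frame("wrist")
hsv=cv2.cvtColor(f["color"],cv2.COLOR_RGB2HSV); print(hsv[143,265],hsv[165,265],hsv[238,240],hsv[200,250])
v=int(hsv[238,240][2])
for n,lo,hi in(("blue",[100,90,v-30],[125,255,255]),("orange",[8,120,180],[28,255,255])):
  for c in blobs(f,lo,hi,(205,90,300,280),200)[:2]: print(n,cv2.boundingRect(c),cv2.contourArea(c),rect(f,c,.086))
g=grab_frame("top")
for c in blobs(g,[50,100,50],[80,255,255],(125,130,245,200)): print("green",rect(g,c,.13))
for n,lo,hi in(("blue",[100,90,120],[125,255,255]),("orange",[8,120,120],[28,255,255])):
  for c in blobs(g,lo,hi,(340,130,385,215),20)[:2]: print(n,cv2.boundingRect(c),rect(g,c,.086))
E
```

```text
[ 20 167 255] [ 20 168 255] [107 181 253] [110 193 172]
blue (217, 203, 46, 60) 1586.5 [ 614.2 -293.3   60.6   33.2  -13.3]
orange (242, 111, 38, 65) 2006.5 [ 519.2 -276.8   62.    32.6   -0.6]
green [556.3 382.3  68.5  32.9 -89.6]
blue (368, 137, 11, 7) [ 635.6 -299.4   33.2   17.    77.7]
blue (371, 147, 7, 12) [ 600.1 -299.2   36.4   16.6  -13.3]
orange (340, 199, 45, 16) [ 432.2 -262.4  134.6   45.6  -89.7]
orange (361, 168, 12, 22) [ 5.181e+02 -2.769e+02  6.470e+01  3.370e+01  4.000e-01]
```

Emit:
move_arm([
  [[-0.0474,0.0166,-0.05],[0,0,-0.0107],0.6],
  [[-0.0474,0.0166,-0.1],[0,0,-0.0107],0.6],
  [[-0.0474,0.0166,-0.1],[0,0,-0.0107],0.6],
  [[-0.0474,0.0166,-0.1],[0,0,-0.0107],0.6],
  [[-0.0474,0.0166,-0.1],[0,0,-0.0107],0.6],
])

```text
time_s: 18.27
eef_pos: [0.5199, -0.2707, 0.2513]
ee_rot: [[-1.0, 0.005, 0.0], [0.005, 1.0, 0.0], [-0.0, 0.0, -1.0]]
wrist_force: [-0.1, -0.4, 0.2]
opening: 0.798
finger_force: 0.0
```

```bash
python3 - <<'E'
from h import *
s=state(); print(s["time_s"],np.round(s["eef_pos"],4),np.round(s["joints"],1),s["opening"],np.round(s["ee_rot"],3).tolist())
f=grab_frame("wrist")
for n,lo,hi in(("orange",[8,120,180],[28,255,255]),):
  for c in blobs(f,lo,hi,(150,0,350,280),200)[:3]: print(n,cv2.boundingRect(c),cv2.contourArea(c),rect(f,c,.086))
E
```

```text
18.2667 [ 0.5199 -0.2707  0.2513] [ 53.   41.3 -46.8  99.7  35.9  55.1  81.5] 0.7980013449637448 [[-1.0, 0.005, 0.0], [0.005, 1.0, 0.0], [-0.0, 0.0, -1.0]]
orange (150, 0, 200, 131) 22012.0 [ 415.6 -267.9  151.1   88.7   85.6]
orange (223, 160, 43, 74) 2887.5 [ 5.189e+02 -2.766e+02  6.120e+01  3.280e+01 -5.000e-01]
orange (341, 179, 9, 56) 230.0 [ 527.7 -194.9   47.1    6.6    4.2]
```

Emit:
move_arm([
  [[-0.003,-0.01,-0.15],[0,0,0],0.6],
  [[-0.003,-0.01,-0.15],[0,0,0],0.6],
  [[0,0,-0.15],[0,0,0],0.6],
  [[0,0,-0.12],[0,0,0],0.6],
  [[0,0,-0.065],[0,0,0],0.6],
])

```text
time_s: 18.73
eef_pos: [0.5189, -0.2743, 0.1549]
ee_rot: [[-1.0, 0.005, -0.002], [0.005, 1.0, 0.001], [0.002, 0.001, -1.0]]
wrist_force: [0.7, -0.1, 0.2]
opening: 0.801
finger_force: 0.0
```

Emit:
move_arm([
  [[0,0,0],[0,0,0],0.4],
  [[0,0,0],[0,0,0],0.2],
  [[0,0,0],[0,0,0],0],
  [[0,0,0],[0,0,0],-0.2],
  [[0,0,0],[0,0,0],-0.4],
], grip_force=35)

```text
time_s: 19.15
eef_pos: [0.5198, -0.2758, 0.1575]
ee_rot: [[-1.0, 0.007, 0.002], [0.007, 1.0, -0.001], [-0.002, -0.001, -1.0]]
wrist_force: [-0.4, -2.0, 1.0]
opening: 0.482
finger_force: 1.0
```

Emit:
move_arm([
  [[0,0,0],[0,0,0],-0.5],
  [[0,0,0],[0,0,0],-0.5],
])

```text
time_s: 19.32
eef_pos: [0.5197, -0.276, 0.1574]
ee_rot: [[-1.0, 0.008, 0.002], [0.008, 1.0, -0.001], [-0.002, -0.001, -1.0]]
wrist_force: [0.0, -1.8, 5.6]
opening: 0.468
finger_force: 34.9
```

Orange is gripped at 44 mm. I'll lift it and carry it over the shelf, turning −90° on the way.

Emit:
move_arm([
  [[0,0,0.08],[0,0,0],-0.5],
  [[0,0,0.15],[0,0,0],-0.5],
  [[0,0,0.25],[0,0,0],-0.5],
  [[0,0,0.25],[0,0,0],-0.5],
  [[0,0,0.25],[0,0,0],-0.5],
])

```text
time_s: 19.73
eef_pos: [0.5183, -0.2747, 0.3047]
ee_rot: [[-1.0, 0.006, -0.002], [0.006, 1.0, 0.002], [0.002, 0.002, -1.0]]
wrist_force: [0.3, -0.6, -3.2]
opening: 0.466
finger_force: 34.9
```

Emit:
move_arm([
  [[0,0.05,0.12],[0,0,0],-0.5],
  [[0.01,0.15,0.1],[0,0,-0.03],-0.5],
  [[0.02,0.2,0],[0,0,-0.07],-0.5],
  [[0.02,0.25,0],[0,0,-0.1],-0.5],
  [[0.02,0.25,0],[0,0,-0.1],-0.5],
])

```text
time_s: 20.15
eef_pos: [0.5288, -0.1394, 0.3366]
ee_rot: [[-0.947, 0.322, -0.001], [0.322, 0.947, 0.001], [0.001, 0.0, -1.0]]
wrist_force: [0.5, 0.3, -3.2]
opening: 0.465
finger_force: 34.9
```

Emit:
move_arm([
  [[0.02,0.25,0],[0,0,-0.1],-0.5],
  [[0.02,0.25,0],[0,0,-0.1],-0.5],
  [[0.02,0.25,0],[0,0,-0.1],-0.5],
  [[0.02,0.25,0],[0,0,-0.1],-0.5],
  [[0.02,0.25,0],[0,0,-0.1],-0.5],
])

```text
time_s: 20.57
eef_pos: [0.5436, 0.049, 0.3364]
ee_rot: [[-0.66, 0.751, -0.001], [0.751, 0.66, 0.0], [0.001, -0.001, -1.0]]
wrist_force: [0.6, 0.1, -2.7]
opening: 0.467
finger_force: 34.9
```

Emit:
move_arm([
  [[0.02,0.25,0],[0,0,-0.1],-0.5],
  [[0.02,0.25,0],[0,0,-0.1],-0.5],
  [[0.02,0.25,0],[0,0,-0.1],-0.5],
  [[0.02,0.25,0],[0,0,-0.1],-0.5],
  [[0,0.25,0],[0,0,-0.1],-0.5],
])

```text
time_s: 20.98
eef_pos: [0.556, 0.2364, 0.3363]
ee_rot: [[-0.196, 0.981, -0.001], [0.981, 0.196, 0.0], [0.0, -0.001, -1.0]]
wrist_force: [1.6, -0.0, -3.1]
opening: 0.464
finger_force: 34.9
```

Emit:
move_arm([
  [[0,0.2,0],[0,0,-0.1],-0.5],
  [[0,0.1,0],[0,0,-0.1],-0.5],
  [[0,0,0],[0,0,0],-0.5],
])

```text
time_s: 21.23
eef_pos: [0.5541, 0.2856, 0.3364]
ee_rot: [[0.003, 1.0, -0.002], [1.0, -0.003, 0.004], [0.004, -0.002, -1.0]]
wrist_force: [0.1, 0.2, -2.4]
opening: 0.466
finger_force: 34.9
```

```bash
python3 - <<'E'
from h import *
s=state(); print(s["time_s"],np.round(s["eef_pos"],4),np.round(s["joints"],1),s["opening"],np.round(s["ee_rot"],3).tolist(),s["wrist_force"])
f=grab_frame("wrist");g=grab_frame("scene")
print(-np.array(f["R"]).T@f["t"])
for c in blobs(f,[45,80,50],[85,255,255],None,200)[:3]: print("green",cv2.boundingRect(c),cv2.contourArea(c),rect(f,c,.13))
a=cv2.resize(g["color"][190:340,210:410],(400,300),interpolation=cv2.INTER_CUBIC)
cv2.imwrite("pics/a6.png",np.hstack([cv2.resize(f["color"],(400,300)),a])[:,:,::-1])
E
```

```text
21.2333 [0.5541 0.2856 0.3364] [-14.   33.7 -26.2  88.6  15.9  61.4 -44.1] 0.4658620497662915 [[0.003, 1.0, -0.002], [1.0, -0.003, 0.004], [0.004, -0.002, -1.0]] [ 0.06284547  0.16737267 -2.37152031]
[0.55477001 0.36225346 0.41921916]
green (241, 32, 40, 74) 2768.5 [561.  389.9  59.   33.   89.8]
```

View pics/a6.png

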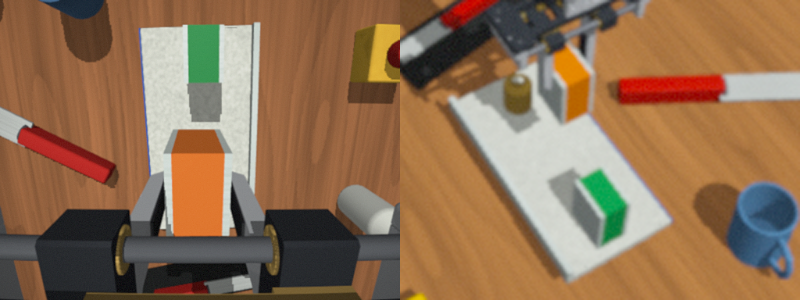

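The wrist view shows green's top at about (204,53) and orange held upright. Green is at (561,390) mm with yaw about 0, so orange goes to (561,320.5). All later checks will be numeric, since I've used my ten pictures.

Emit:
move_arm([
  [[0.016,0.078,0],[0,0,0],-0.5],
  [[0.015,0.078,0],[0,0,0],-0.5],
  [[0.015,0.075,-0.08],[0,0,0],-0.5],
  [[0,0,-0.15],[0,0,0],-0.5],
  [[0,0,-0.15],[0,0,0],-0.5],
])

```text
time_s: 21.75
eef_pos: [0.5638, 0.3162, 0.2786]
ee_rot: [[0.006, 1.0, 0.001], [1.0, -0.006, 0.003], [0.003, 0.001, -1.0]]
wrist_force: [-0.5, -0.1, -2.7]
opening: 0.467
finger_force: 34.9
```

Emit:
move_arm([
  [[0,0,-0.15],[0,0,0],-0.5],
  [[0,0,-0.13],[0,0,0],-0.5],
  [[0,0,-0.08],[0,0,0],-0.5],
  [[0,0,-0.05],[0,0,0],-0.5],
  [[0,0,0],[0,0,0],-0.5],
])

```text
time_s: 22.17
eef_pos: [0.563, 0.3141, 0.2158]
ee_rot: [[0.007, 1.0, -0.003], [1.0, -0.007, -0.001], [-0.001, -0.003, -1.0]]
wrist_force: [-0.7, 0.2, -4.0]
opening: 0.468
finger_force: 34.9
```

```bash
python3 - <<'E'
from h import *
s=state(); print(s["time_s"],np.round(s["eef_pos"],4),np.round(s["ee_rot"],4).tolist(),s["wrist_force"])
f=grab_frame("wrist")
for c in blobs(f,[45,80,50],[85,255,255],None,200)[:3]: print("green",cv2.boundingRect(c),cv2.contourArea(c),rect(f,c,.13))
E
```

```text
22.1667 [0.563  0.3141 0.2158] [[0.0069, 1.0, -0.0028], [1.0, -0.0069, -0.0012], [-0.0012, -0.0028, -1.0]] [-0.73511387  0.19001597 -3.99825099]
green (212, 40, 69, 123) 7934.5 [560.9 390.1  60.1  33.6 -89.7]
```

Emit:
move_arm([
  [[-0.007,0.02,0],[0,0,0.006],-0.5],
  [[-0.006,0.02,-0.02],[0,0,0],-0.5],
  [[0,0,-0.03],[0,0,0],-0.5],
  [[0,0,-0.02],[0,0,0],-0.5],
  [[0,0,0],[0,0,0],-0.5],
])

```text
time_s: 22.63
eef_pos: [0.5613, 0.32, 0.2068]
ee_rot: [[0.001, 1.0, -0.001], [1.0, -0.001, -0.001], [-0.001, -0.001, -1.0]]
wrist_force: [0.2, 0.2, -2.9]
opening: 0.468
finger_force: 34.9
```

Emit:
move_arm([
  [[0,0,-0.01],[0,0,0],-0.5],
  [[0,0,0],[0,0,0],-0.5],
])

```text
time_s: 22.8
eef_pos: [0.5616, 0.32, 0.2056]
ee_rot: [[0.001, 1.0, -0.0], [1.0, -0.001, -0.0], [-0.0, -0.0, -1.0]]
wrist_force: [-1.4, 0.7, -2.6]
opening: 0.468
finger_force: 34.9
```

Emit:
move_arm([
  [[0,0,-0.012],[0,0,0],-0.5],
  [[0,0,0],[0,0,0],-0.5],
])

```text
time_s: 22.97
eef_pos: [0.5616, 0.3201, 0.2038]
ee_rot: [[0.001, 1.0, -0.0], [1.0, -0.001, -0.0], [-0.0, -0.0, -1.0]]
wrist_force: [-0.2, -0.1, -2.8]
opening: 0.465
finger_force: 34.9
```

Emit:
move_arm([
  [[0,0,-0.009],[0,0,0],-0.5],
  [[0,0,0],[0,0,0],-0.5],
])

```text
time_s: 23.13
eef_pos: [0.5616, 0.3202, 0.2024]
ee_rot: [[0.001, 1.0, -0.0], [1.0, -0.001, -0.0], [-0.0, -0.0, -1.0]]
wrist_force: [0.6, 0.2, -3.0]
opening: 0.466
finger_force: 34.9
```

Emit:
move_arm([
  [[0,0,-0.006],[0,0,0],-0.5],
  [[0,0,0],[0,0,0],-0.5],
])

```text
time_s: 23.3
eef_pos: [0.5616, 0.3202, 0.2016]
ee_rot: [[0.001, 1.0, -0.0], [1.0, -0.001, -0.0], [-0.0, -0.0, -1.0]]
wrist_force: [-0.2, -0.8, -2.0]
opening: 0.465
finger_force: 34.9
```

Emit:
move_arm([
  [[0,0,-0.007],[0,0,0],-0.5],
  [[0,0,0],[0,0,0],-0.5],
])

```text
time_s: 23.47
eef_pos: [0.5616, 0.3203, 0.2014]
ee_rot: [[0.001, 1.0, 0.0], [1.0, -0.001, 0.0], [0.0, 0.0, -1.0]]
wrist_force: [-1.5, -0.9, 3.0]
opening: 0.468
finger_force: 34.9
```

Contact. I'll open slowly, rise, and measure.

Emit:
move_arm([
  [[0,0,0],[0,0,0],-0.03],
  [[0,0,0],[0,0,0],0.05],
  [[0,0,0],[0,0,0],0.3],
  [[0,0,0],[0,0,0],0.6],
  [[0,0,0],[0,0,0],0.6],
])

```text
time_s: 23.88
eef_pos: [0.5618, 0.3203, 0.2007]
ee_rot: [[0.001, 1.0, 0.0], [1.0, -0.001, 0.0], [0.0, 0.0, -1.0]]
wrist_force: [0.1, 0.1, -0.3]
opening: 0.704
finger_force: 0.0
```

Emit:
move_arm([
  [[0,0,0.05],[0,0,0],0.6],
  [[0,0,0.15],[0,0,0],0.6],
  [[0,0,0.25],[0,0,0],0.6],
  [[0,0,0.25],[0,0,0],0.6],
  [[0,-0.2,0.2],[0,0,0.05],0.6],
])

```text
time_s: 24.3
eef_pos: [0.5602, 0.2976, 0.3388]
ee_rot: [[-0.06, 0.998, 0.002], [0.998, 0.06, 0.008], [0.008, 0.003, -1.0]]
wrist_force: [0.6, 0.5, -0.1]
opening: 0.798
finger_force: 0.0
```

```bash
python3 - <<'E'
from h import *
s=state(); print(s["time_s"],np.round(s["eef_pos"],4),np.round(s["ee_rot"],4).tolist(),s["opening"])
f=grab_frame("wrist")
for c in blobs(f,[45,80,50],[85,255,255],None,200)[:2]: print("green",cv2.boundingRect(c),cv2.contourArea(c),rect(f,c,.13))
for c in blobs(f,[5,120,215],[28,255,255],(180,0,340,384),200)[:2]: print("orange",cv2.boundingRect(c),cv2.contourArea(c),rect(f,c,.13))
E
```

```text
24.3 [0.5602 0.2976 0.3388] [[-0.0598, 0.9982, 0.0021], [0.9982, 0.0598, 0.0081], [0.008, 0.0026, -1.0]] 0.7977877394032591
green (238, 48, 42, 74) 2627.5 [561.  389.9  59.6  33.2 -89.7]
```

Emit:
move_arm([
  [[0.022,-0.2,0],[0,0,0.08],0.6],
  [[0.022,-0.25,0],[0,0,0.08],0.6],
  [[0.022,-0.25,0],[0,0,0.08],0.6],
  [[0.022,-0.25,0],[0,0,0.08],0.6],
  [[0.022,-0.25,0],[0,0,0.08],0.6],
])

```text
time_s: 24.77
eef_pos: [0.5781, 0.1088, 0.3356]
ee_rot: [[-0.457, 0.89, 0.001], [0.89, 0.457, -0.0], [-0.001, 0.0, -1.0]]
wrist_force: [0.5, 0.4, 0.3]
opening: 0.797
finger_force: 0.0
```

Emit:
move_arm([
  [[0.022,-0.25,0],[0,0,0.08],0.6],
  [[0.022,-0.25,0],[0,0,0.08],0.6],
  [[0.022,-0.25,0],[0,0,0.08],0.6],
  [[0.022,-0.25,0],[0,0,0.08],0.6],
  [[0.022,-0.25,0],[0,0,0.08],0.6],
])

```text
time_s: 25.18
eef_pos: [0.5944, -0.079, 0.3356]
ee_rot: [[-0.779, 0.627, 0.001], [0.627, 0.779, -0.001], [-0.001, -0.0, -1.0]]
wrist_force: [1.1, 0.5, -0.7]
opening: 0.796
finger_force: 0.0
```

Emit:
move_arm([
  [[0.022,-0.25,0],[0,0,0.08],0.6],
  [[0.022,-0.25,0],[0,0,0.08],0.6],
  [[0.022,-0.25,0],[0,0,0.08],0.6],
  [[0.022,-0.25,0],[0,0,0.08],0.6],
  [[0.022,-0.25,0],[0,0,0.08],0.6],
])

```text
time_s: 25.6
eef_pos: [0.6107, -0.2667, 0.3356]
ee_rot: [[-0.966, 0.257, 0.0], [0.257, 0.966, -0.001], [-0.0, -0.001, -1.0]]
wrist_force: [0.1, -0.4, -0.5]
opening: 0.8
finger_force: 0.0
```

Emit:
move_arm([
  [[0.02,-0.15,-0.1],[0,0,0.07],0.6],
  [[0,0,-0.1],[0,0,0],0.6],
  [[0,0,-0.1],[0,0,0],0.6],
  [[0,0,0],[0,0,0],0.6],
])

```text
time_s: 25.93
eef_pos: [0.6123, -0.2877, 0.287]
ee_rot: [[-0.982, 0.19, -0.005], [0.19, 0.982, 0.002], [0.005, 0.001, -1.0]]
wrist_force: [-0.1, 0.4, -0.7]
opening: 0.801
finger_force: 0.0
```

```bash
python3 - <<'E'
from h import *
s=state(); print(s["time_s"],np.round(s["eef_pos"],4),np.round(s["ee_rot"],4).tolist(),np.round(s["joints"],1))
f=grab_frame("wrist")
for c in blobs(f,[100,90,215],[125,255,255],None,200)[:3]: print("blue",cv2.boundingRect(c),cv2.contourArea(c),rect(f,c,.086))
g=grab_frame("top")
for c in blobs(g,[5,120,130],[28,255,255],(135,155,225,185),40)[:2]: print("orange",cv2.boundingRect(c),rect(g,c,.13))
for c in blobs(g,[50,100,50],[80,255,255],(125,130,245,200)): print("green",cv2.boundingRect(c),rect(g,c,.13))
E
```

```text
25.9333 [ 0.6123 -0.2877  0.287 ] [[-0.9818, 0.1899, -0.0052], [0.1899, 0.9818, 0.0015], [0.0054, 0.0005, -1.0]] [ 46.1  45.4 -44.6  82.1  33.1  66.4  75.7]
blue (227, 158, 39, 66) 2225.0 [ 614.1 -293.    61.1   33.1  -13.8]
blue (163, 336, 26, 48) 256.0 [ 788.5 -400.9   65.8   24.2  -27.1]
orange (158, 156, 22, 12) [559.9 320.2  63.9  30.3  87.7]
orange (213, 160, 10, 13) [547.1 175.4  37.2  25.7   7.8]
green (136, 157, 21, 10) [559.2 386.8  59.6  26.9 -89.6]
```

Emit:
move_arm([
  [[0.005,-0.008,-0.1],[0,0,-0.02],0.6],
  [[0.005,-0.008,-0.2],[0,0,-0.01],0.6],
  [[0,0,-0.2],[0,0,0],0.6],
  [[0,0,-0.2],[0,0,0],0.6],
  [[0,0,-0.1],[0,0,0],0.6],
])

```text
time_s: 26.45
eef_pos: [0.6149, -0.2888, 0.1683]
ee_rot: [[-0.976, 0.218, -0.002], [0.218, 0.976, 0.0], [0.002, -0.0, -1.0]]
wrist_force: [-1.5, -0.1, 0.5]
opening: 0.802
finger_force: 0.0
```

Emit:
move_arm([
  [[0,0,-0.087],[0,0,0],0.6],
  [[0,0,0],[0,0,0],0.6],
  [[0,0,0],[0,0,0],0.6],
])

```text
time_s: 26.7
eef_pos: [0.6163, -0.289, 0.1581]
ee_rot: [[-0.976, 0.219, 0.001], [0.219, 0.976, -0.0], [-0.001, 0.0, -1.0]]
wrist_force: [-0.5, 0.0, 0.4]
opening: 0.799
finger_force: 0.0
```

Emit:
move_arm([
  [[0,-0.014,0],[0,0,0],0.4],
  [[0,0,0],[0,0,0],0.2],
  [[0,0,0],[0,0,0],0.1],
  [[0,0,0],[0,0,0],0],
  [[0,0,0],[0,0,0],-0.2],
], grip_force=35)

```text
time_s: 27.12
eef_pos: [0.6157, -0.292, 0.1578]
ee_rot: [[-0.976, 0.219, 0.001], [0.219, 0.976, -0.002], [-0.001, -0.001, -1.0]]
wrist_force: [0.1, -3.0, 1.1]
opening: 0.482
finger_force: 1.1
```

Emit:
move_arm([
  [[0,0,0],[0,0,0],-0.4],
  [[0,0,0],[0,0,0],-0.5],
  [[0,0,0],[0,0,0],-0.5],
  [[0,0,0],[0,0,0],-0.5],
])

```text
time_s: 27.45
eef_pos: [0.6158, -0.2921, 0.1577]
ee_rot: [[-0.976, 0.219, 0.001], [0.219, 0.976, -0.001], [-0.001, -0.001, -1.0]]
wrist_force: [-1.5, -3.4, 5.5]
opening: 0.467
finger_force: 34.8
```

```bash
python3 - <<'E'
from h import *
s=state(); print(s["time_s"],np.round(s["eef_pos"],4),np.round(s["ee_rot"],4).tolist(),np.round(s["wrist_force"],1),s["opening"],s["finger_force"])
f=grab_frame("wrist")
for c in blobs(f,[100,90,200],[125,255,255],(150,50,350,330),200)[:3]: print("blue",cv2.boundingRect(c),cv2.contourArea(c),rect(f,c,.086))
E
```

```text
27.45 [ 0.6158 -0.2921  0.1577] [[-0.9756, 0.2195, 0.0006], [0.2195, 0.9756, -0.0014], [-0.0009, -0.0013, -1.0]] [-1.5 -3.4  5.5] 0.4671589367445866 34.82721447944641
blue (220, 193, 68, 44) 2317.0 [ 596.3 -286.4   34.    23.1   77.3]
```

Emit:
move_arm([
  [[0,0,0.08],[0,0,0],-0.5],
  [[0,0,0.15],[0,0,0],-0.5],
  [[0,0,0.25],[0,0,0],-0.5],
  [[0,0,0.25],[0,0,0],-0.5],
  [[0,0,0.25],[0,0,0],-0.5],
])

```text
time_s: 27.92
eef_pos: [0.615, -0.2899, 0.3048]
ee_rot: [[-0.976, 0.217, -0.002], [0.217, 0.976, 0.003], [0.003, 0.002, -1.0]]
wrist_force: [0.6, -0.5, -2.7]
opening: 0.467
finger_force: 34.8
```

Emit:
move_arm([
  [[-0.0245,0.1,0.12],[0,0,-0.086],-0.5],
  [[-0.0245,0.2,0.1],[0,0,-0.086],-0.5],
  [[-0.0245,0.25,0],[0,0,-0.086],-0.5],
  [[-0.0245,0.25,0],[0,0,-0.086],-0.5],
  [[-0.0245,0.25,0],[0,0,-0.086],-0.5],
])

```text
time_s: 28.33
eef_pos: [0.5962, -0.1313, 0.3371]
ee_rot: [[-0.781, 0.625, -0.001], [0.625, 0.781, 0.002], [0.002, 0.001, -1.0]]
wrist_force: [0.7, 0.1, -3.4]
opening: 0.469
finger_force: 34.8
```

Emit:
move_arm([
  [[-0.0245,0.25,0],[0,0,-0.086],-0.5],
  [[-0.0245,0.25,0],[0,0,-0.086],-0.5],
  [[-0.0245,0.25,0],[0,0,-0.086],-0.5],
  [[-0.0245,0.25,0],[0,0,-0.086],-0.5],
  [[-0.0245,0.25,0],[0,0,-0.086],-0.5],
])

```text
time_s: 28.75
eef_pos: [0.5774, 0.0563, 0.3368]
ee_rot: [[-0.431, 0.902, -0.002], [0.902, 0.431, 0.001], [0.002, -0.001, -1.0]]
wrist_force: [0.7, -0.7, -3.2]
opening: 0.47
finger_force: 34.8
```

Emit:
move_arm([
  [[-0.0245,0.25,0],[0,0,-0.086],-0.5],
  [[-0.0245,0.25,0],[0,0,-0.086],-0.5],
  [[-0.0245,0.25,0],[0,0,-0.086],-0.5],
  [[-0.0245,0.25,0],[0,0,-0.086],-0.5],
  [[-0.0245,0.25,0],[0,0,-0.086],-0.5],
])

```text
time_s: 29.17
eef_pos: [0.5587, 0.2437, 0.3366]
ee_rot: [[0.004, 1.0, -0.003], [1.0, -0.004, 0.0], [0.0, -0.003, -1.0]]
wrist_force: [1.0, 0.7, -2.8]
opening: 0.468
finger_force: 34.8
```

Emit:
move_arm([
  [[0,0.067,0],[0,0,0],-0.5],
  [[0,0,0],[0,0,0],-0.5],
  [[0,0,0],[0,0,0],-0.5],
])

```text
time_s: 29.42
eef_pos: [0.5593, 0.2522, 0.3365]
ee_rot: [[-0.003, 1.0, -0.002], [1.0, 0.003, -0.0], [-0.0, -0.002, -1.0]]
wrist_force: [-0.1, -1.9, -3.7]
opening: 0.469
finger_force: 34.8
```

```bash
python3 - <<'E'
from h import *
s=state(); print(s["time_s"],np.round(s["eef_pos"],4),np.round(s["ee_rot"],4).tolist(),np.round(s["wrist_force"],1),s["opening"])
f=grab_frame("wrist"); cv2.imwrite("pics/z.png",f["color"][:,:,::-1])
for n,lo,hi in(("green",[45,80,50],[85,255,255]),("orange",[5,120,150],[28,255,255]),("brass",[15,90,50],[32,255,255])):
  for c in blobs(f,lo,hi,(190,0,330,384),300)[:3]: print(n,cv2.boundingRect(c),cv2.contourArea(c),rect(f,c,.13))
g=grab_frame("top")
for c in blobs(g,[15,100,60],[30,255,255],(195,130,245,200)): print("brass",cv2.boundingRect(c),rect(g,c,.09))
E
```

```text
29.4167 [0.5593 0.2522 0.3365] [[-0.0025, 1.0, -0.0021], [1.0, 0.0025, -0.0005], [-0.0004, -0.0021, -1.0]] [-0.1 -1.9 -3.7] 0.46875425972798385
green (235, 0, 41, 72) 2740.5 [561.  381.8  55.4  32.9  89.5]
orange (236, 74, 39, 71) 2587.0 [561.1 322.   59.9  32.8  89.6]
orange (323, 100, 7, 156) 502.5 [627.3 256.7 147.8   5.9 -86.4]
orange (296, 354, 27, 22) 409.0 [622.4  48.4  29.4  28.1 -84.7]
brass (190, 374, 140, 10) 1045.5 [5.677e+02 2.910e+01 1.576e+02 1.310e+01 1.000e-01]
```

Orange is at (561,322), in line with green. I'll lower blue at TCP (561,252).

Emit:
move_arm([
  [[0.006,0,-0.1],[0,0,0],-0.5],
  [[0.005,0,-0.2],[0,0,0],-0.5],
  [[0,0,-0.2],[0,0,0],-0.5],
  [[0,0,-0.18],[0,0,0],-0.5],
  [[0,0,-0.1],[0,0,0],-0.5],
])

```text
time_s: 29.93
eef_pos: [0.5614, 0.2479, 0.2169]
ee_rot: [[0.004, 1.0, -0.004], [1.0, -0.004, -0.003], [-0.003, -0.004, -1.0]]
wrist_force: [-0.7, -1.0, -3.8]
opening: 0.465
finger_force: 34.8
```

Emit:
move_arm([
  [[0,0,-0.04],[0,0,0],-0.5],
  [[0,0,0],[0,0,0],-0.5],
  [[0,0,0],[0,0,0],-0.5],
])

```text
time_s: 30.18
eef_pos: [0.5629, 0.2506, 0.2148]
ee_rot: [[0.002, 1.0, 0.001], [1.0, -0.002, 0.0], [0.0, 0.001, -1.0]]
wrist_force: [0.3, 0.6, -2.9]
opening: 0.472
finger_force: 34.8
```

```bash
python3 - <<'E'
from h import *
f=grab_frame("wrist")
for n,lo,hi in(("orange",[5,120,150],[28,255,255]),("bluetop",[100,90,200],[125,255,255])):
  for c in blobs(f,lo,hi,(170,0,350,384),300)[:1]: print(n,cv2.boundingRect(c),cv2.contourArea(c),rect(f,c,.13),rect(f,c,.135))
E
```

```text
orange (213, 49, 69, 123) 7938.5 [560.8 322.1  60.4  33.7  89.7] [560.9 322.3  58.6  32.7  89.7]
```

Emit:
move_arm([
  [[-0.009,0.008,-0.03],[0,0,0],-0.5],
  [[0,0,-0.03],[0,0,0],-0.5],
  [[0,0,-0.015],[0,0,0],-0.5],
  [[0,0,0],[0,0,0],-0.5],
  [[0,0,0],[0,0,0],-0.5],
])

```text
time_s: 30.65
eef_pos: [0.5607, 0.2525, 0.2028]
ee_rot: [[0.001, 1.0, -0.0], [1.0, -0.001, -0.0], [-0.0, -0.0, -1.0]]
wrist_force: [0.5, 0.1, -2.9]
opening: 0.467
finger_force: 34.8
```

Emit:
move_arm([
  [[0,0,-0.006],[0,0,0],-0.5],
  [[0,0,0],[0,0,0],-0.5],
])

```text
time_s: 30.82
eef_pos: [0.5608, 0.2526, 0.202]
ee_rot: [[0.001, 1.0, 0.0], [1.0, -0.001, 0.0], [0.0, 0.0, -1.0]]
wrist_force: [0.5, -0.1, -3.0]
opening: 0.467
finger_force: 34.8
```

Emit:
move_arm([
  [[0.005,0,-0.004],[0,0,0],-0.5],
  [[0,0,0],[0,0,0],-0.5],
])

```text
time_s: 30.98
eef_pos: [0.5614, 0.2527, 0.2017]
ee_rot: [[0.001, 1.0, -0.0], [1.0, -0.001, 0.0], [0.0, -0.0, -1.0]]
wrist_force: [-2.3, -0.9, 0.5]
opening: 0.469
finger_force: 34.8
```

Emit:
move_arm([
  [[0,0,-0.005],[0,0,0],-0.5],
  [[0,0,0],[0,0,0],-0.5],
])

```text
time_s: 31.15
eef_pos: [0.5613, 0.2527, 0.2017]
ee_rot: [[0.001, 1.0, 0.0], [1.0, -0.001, -0.0], [-0.0, 0.0, -1.0]]
wrist_force: [-3.0, -1.3, 5.9]
opening: 0.471
finger_force: 34.8
```

Contact. I'll release, rise clear and check the row.

Emit:
move_arm([
  [[0,0,0],[0,0,0],-0.03],
  [[0,0,0],[0,0,0],0.05],
  [[0,0,0],[0,0,0],0.3],
  [[0,0,0],[0,0,0],0.6],
  [[0,0,0],[0,0,0],0.6],
])

```text
time_s: 31.57
eef_pos: [0.562, 0.2525, 0.2006]
ee_rot: [[0.001, 1.0, 0.001], [1.0, -0.001, 0.0], [0.0, 0.001, -1.0]]
wrist_force: [0.9, -0.1, -0.2]
opening: 0.703
finger_force: 0.0
```

Emit:
move_arm([
  [[0,0,0.05],[0,0,0],0.6],
  [[0,0,0.15],[0,0,0],0.6],
  [[0,0,0.25],[0,0,0],0.6],
  [[0,0,0.25],[0,0,0],0.6],
  [[0,0,0.25],[0,0,0],0.6],
])

```text
time_s: 31.98
eef_pos: [0.5613, 0.2525, 0.3451]
ee_rot: [[0.001, 1.0, -0.0], [1.0, -0.001, 0.0], [0.0, -0.0, -1.0]]
wrist_force: [0.3, -0.6, -0.5]
opening: 0.803
finger_force: 0.0
```

Emit:
move_arm([
  [[0,-0.2,0.1],[0,0,0],0.6],
  [[0,-0.2,0],[0,0,0],0.6],
  [[0,-0.1,0],[0,0,0],0.6],
  [[0,0,0],[0,0,0],0.6],
  [[0,0,0],[0,0,0],0.6],
])

```text
time_s: 32.4
eef_pos: [0.5618, 0.1768, 0.3587]
ee_rot: [[0.003, 1.0, 0.001], [1.0, -0.003, 0.0], [0.0, 0.001, -1.0]]
wrist_force: [0.5, 0.5, -0.6]
opening: 0.802
finger_force: 0.0
```

```bash
python3 - <<'E'
from h import *
s=state(); print(s["time_s"],np.round(s["eef_pos"],4),np.round(s["wrist_force"],1),s["opening"])
f=grab_frame("wrist")
for n,lo,hi in(("green",[45,80,50],[85,255,255]),("orange",[5,120,150],[28,255,255]),("blue",[100,90,150],[125,255,255])):
  for c in blobs(f,lo,hi,(170,0,350,384),300)[:2]: print(n,cv2.boundingRect(c),cv2.contourArea(c),rect(f,c,.13))
g=grab_frame("top")
for n,lo,hi,roi,z in(("tool",[0,150,100],[8,255,255],(262,125,310,215),.029),("brass",[15,100,60],[30,255,255],(205,130,245,200),.05),("green",[50,100,50],[80,255,255],(125,130,245,200),.13),("lid",[100,120,30],[125,255,255],(375,115,420,215),.2)):
  for c in blobs(g,lo,hi,roi)[:1]: print("top",n,cv2.boundingRect(c),rect(g,c,z))
E
```

```text
32.4 [0.5618 0.1768 0.3587] [ 0.5  0.5 -0.6] 0.8021451825041206
orange (170, 0, 180, 273) 12597.0 [564.2 214.1 263.4 184.2 -86. ]
orange (232, 0, 38, 59) 2095.5 [561.  316.3  48.4  32.6  89.2]
blue (231, 66, 37, 67) 2278.5 [559.9 255.5  59.7  33.4  89.8]
top tool (283, 164, 13, 34) [516.2 -43.3 108.8  23.8  14. ]
top green (136, 157, 21, 10) [559.2 386.8  59.6  26.9 -89.6]
top lid (392, 130, 28, 71) [ 544.9 -363.9  203.2   76.2   -1.5]
```

```bash
python3 -c "
from cell import *
print(finish_job())"
```

```text
the job is handed in; nothing more can be done
None
```

The job is handed in at about 32 s: I levered the lid open with the blade and it stays open, the tool is back on its mat, and green, orange and blue stand in a row (measured gaps about 7–8 mm, fronts within about 1 mm). I could not re-measure the brass weight at the end because the arm hid it, and no contact with it was noticed.

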